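# Hold the loaded ferrule plank out over the drip tray

### The arm

A 6-joint arm with a two-finger parallel gripper is mounted at the origin on a cart in front of the work surface, level with it; the furniture and walls round the work are solid. World frame = base frame: x ahead of the robot, y to its left, z up, the work surface at z = 0. Lengths are in m, angles in rad, forces in N, time in s.
With the tool pointing down it reaches from about 0.3 to 0.825 m from the base axis. Payload 5.4 kg.
Tool frame: the origin (TCP) lies between the finger pads; the fingertips stand 22 mm ahead of it and the grasp point (between the pads) lies 3 mm ahead of it (tip_reach is the distance from the TCP to the fingertips, in m); z points along the fingers, y is the line along which they close (so a half turn about z gives the same grasp; the last joint's range is limited). The gripper opens to 92 mm and grips with 3 to 60 N. Pads are 20 mm wide; open, the fingers measure 128 mm over their backs; the gripper's body (75 mm by 189 mm) begins 69 mm behind the grasp point.
Start: joints at [0.993, 0.158, 1.597, -0, 1.386, -0.21], TCP at [0.207, 0.537, 0.237] pointing down, gripper open.
Joint ranges: [-2.91, 2.91], [-0.94, 2.29], [0.18, 2.7], [-1.29, 4.43], [0.17, 2.64], [-3, 3]. Speed limits (rad/s): [2.57, 2.57, 3.14, 3.14, 3.14, 3.14].

### API

Orientations are given as a unit quaternion [x, y, z, w].
In Python, from bench import * gives the robot as it stands.
- The arm moves only by the tool servo_tool, never from a script. Its argument "rows" is text: rows parted by semicolons, each of 7 numbers parted by spaces: the shift along the tool's x, y, z in normalised numbers (1 is 0.75 m), then the turn, a rotation vector about the tool's x, y, z in parts of the range, where 1.0 means 120 degrees, then the opening, from -1 (shut) to 1 (fully open). In form: dx dy dz ax ay az grip; .... A call has 1 to 20 rows; each row is the pose to reach, as a shift and turn from the pose commanded when the call began, along the tool's axes at that moment; what a row does not reach only later rows make up. A row lasts 1/8 s, in which the tool goes at most 62.5 mm and 10.7 degrees, less where a joint would pass 70% of its speed; a pose out of reach is approached as far as the arm can. A shift or turn number past 1, either way, is cut back to 1. A call with a gripper value outside its range is refused whole. The fingers move at their own pace and stop on an object; "newtons" is the grip in N (left out, the last holds). Time passes only in rows, so rows that repeat a pose let the fingers close. It gives the time, the measured TCP pose, the force, the opening and the grip force at its end, in the units of the state.
- observe(): the state, without advancing time (a new reading comes with each control period).
- grab_frame(name): name is "scene" or "top" or "wrist"; returns the picture (480x640x3 uint8, red, green, blue); there is no depth.
- camera_model(name): a dict with "fx", "fy", "cx", "cy" (pixels), "k1" (the pictures are not rectified: a ray, as slopes to the right and down, at radius r is drawn at 1 + k1 r^2 times it, then the intrinsics apply), "R" (3x3) and "t" (3): a world point X has camera coordinates R X + t. Camera axes: x right, y down, z forward; pixel columns grow to the right and rows downward; lengths in m; the calibration is good to about 2 mm. A picture is of the moment at which its call begins: read the wrist's pose just before it. camera_model takes no time and is no camera call; for the wrist camera it gives the pose at the moment of the call.
- job_done(): hands the job in; it is judged then, once.
The state is a dict: "t": time; "q": joint angles; "joint_velocities": joint speeds; "joint_torque": joint torques, N m; "eef_pos": TCP position; "tcp_rot": TCP orientation; "wrist_force": force on the tool from outside, world axes, zero at the start; "moment": the same for the moment, N m; "finger_gap": finger opening in m; "finger_force": force on a finger pad.
Only numpy, scipy, OpenCV 4.12 (cv2) and the standard library are available. Lean on these libraries where they do the work, as an engineer would, in place of code of your own. Each camera call takes 0.05 s, during which the arm holds its last target. There are 200 camera calls.

### The job

I want to flush solvent over a ferrule without dripping on the bench. Take the longest of the three shaft stubs out of the rack and stand it fully home in the socket of the plank while the plank is still drawn back on the riser, and let go of it; then slide the plank out along its guides, without lifting it, until the line scribed across it is level with the riser's outer edge. Past halfway the plank would tip into the tray, so the job ends with the gripper still holding its tail down flat on the riser, not let go; leave the other two stubs in the rack and everything else where it is.

Things in the scene. Friction and masses are not known exactly. Their poses are not given: they have to be found in the camera images.
- riser: Fixed bench riser with a flat grey laminate top, 130 mm wide (x), 340 mm long (y), top 60 mm above the bench. Origin on the bench below the middle of the outer edge; +y points outward over the tray (robot's left), so it extends to y = -340 mm. Two cleats 14 mm high flank the plank from the outer edge to 47 mm behind it, 55 mm apart inside, 89 mm over all.
- riser_edge (a point): Middle of the riser's outer top edge, 60 mm above the bench; axes as the riser's (+y outward, z up).
- plank: Loose wooden plank, 320 (y) x 50 (x) x 20 mm, 0.35 to 0.55 kg, on the riser between the cleats with 2.5 mm play each side. Origin mid-underside; +y is its outer end, with a socket block 42 mm square rising 34 mm above it; -y is its tail. Outer end starts up to 10 mm inside or 50 mm beyond the edge. With its line at the edge it overhangs 200 mm and tips unless the tail is held down (a few N).
- plank_mark (a point): Middle of the black line scribed across the plank's top, 200 mm from its outer end and 120 mm from its tail.
- plank_tail (a point): Middle of the top edge of the plank's tail end (the end away from the tray), 20 mm above its underside.
- plank_socket (a point): Centre of the mouth of the blind round hole in the socket block, 28 mm from the plank's outer end and 54 mm above its underside; hole 17 mm wide, 30 mm deep, with a 2 mm chamfer; axis along the plank's z.
- stub_rack: Fixed dark wooden block, 56 mm (x) by 186 mm (y), 36 mm high, with three holes 17 mm wide and 28 mm deep in a row along its y, 60 mm apart; origin at the middle of its underside. The three stubs stand in it, in any order.
- stub_long: The longest shaft stub: upright steel tube 15 mm in diameter, 135 mm long, about 80 g, with a black ferrule collar (17.6 mm across) from 40 to 61 mm above its foot. Origin at the centre of its foot, z along the tube towards the top. Grip it on the bare steel near the top.
- stub_mid: The middle shaft stub, 105 mm long, otherwise like the longest. It stays in the rack.
- stub_short: The short shaft stub, 85 mm long, otherwise like the longest. It stays in the rack.
- drip_tray: Fixed shallow steel tray, 150 mm (x) by 220 mm (y), 25 mm high, on the bench under the place where the plank will overhang; origin at the middle of its underside.
- spring_clamp: Orange spring clamp, 104 mm, lying to the right of the riser's tail; a bystander.
- caliper: Caliper, 225 mm long, lying to the left of the tray; a bystander.
- iron_head_7: Golf iron head, 110 mm, lying behind the tray; a bystander.
- masking_tape: Roll of masking tape, 104 mm across, lying at the back; a bystander.
- sanding_block: Brown sanding block, 98 mm, lying at the back; a bystander.
- epoxy_a: White tube of epoxy, 146 mm, lying behind the tray on the left; a bystander.
- hex_key: Black hex key, 93 mm, lying in front on the left; a bystander.

How it is judged:
On the way:
1. the longest stub stands fully home in the plank's socket, let go, with the plank still drawn back (horizontal distance between stub_long and plank_socket below 0.005 m and z of stub_long in the frame of plank_socket below -0.026 m and angle between the z axis of stub_long and the z axis of plank, either way round below 0.14 rad and contact force between the fingers and stub_long below 0.1 N and y of plank_mark in the frame of riser_edge below -0.1 m), for 0.2 s.
At the end, for the whole second after the job is handed in: Fingers hold the plank still: line within 5 mm of the riser's edge, between the guides (6 mm, 3 deg), flat (3 deg, within 6 mm of the riser top), clear of the tray; longest stub home in the socket (4 mm), untouched; the other two upright in the rack (y of plank_mark in the frame of riser_edge between -0.005 and 0.005 m and x of plank_mark in the frame of riser_edge between -0.006 and 0.006 m and z of plank in the frame of riser_edge between -0.006 and 0.006 m and angle between plank's own z axis and vertical below 0.05 rad and angle between the y axis of plank and the y axis of riser, either way round below 0.06 rad and linear speed of plank below 0.01 m/s and contact force between the fingers and plank above 1 N and contact force between plank and drip_tray below 0.1 N and horizontal distance between stub_long and plank_socket below 0.005 m and z of stub_long in the frame of plank_socket below -0.026 m and angle between the z axis of stub_long and the z axis of plank, either way round below 0.14 rad and contact force between the fingers and stub_long below 0.1 N and horizontal distance between each of stub_mid, stub_short and stub_rack below 0.066 m and height (world z) of each of stub_mid, stub_short below 0.012 m and angle between each of stub_mid, stub_short's own z axis and vertical below 0.15 rad); the arm keeps its last pose, push and grip.
It fails at once if the plank tips (more than 8 degrees) (angle between plank's own z axis and vertical above 0.14 rad).
It fails at once if the plank is lifted more than 20 mm off the riser instead of slid (z of plank in the frame of riser_edge above 0.02 m).
It fails at once if one of the other two stubs is pulled out of the rack (height (world z) of any of stub_mid, stub_short above 0.025 m).
It fails at once if a bystander is pushed about (more than 30 mm) (distance of any of spring_clamp, caliper, iron_head_7, masking_tape, sanding_block, epoxy_a, hex_key from where it was at the start of the episode above 0.03 m).
It also fails if it takes over 51 s, if anything falls off the work surface, if the arm or the gripper's body presses on something with over 40 N, if the wrist force passes 120 N, or if a joint passes its speed limit or range.

## Working session

There is one attempt and no reset: what is moved stays moved. The work goes in short steps, Python scripts to look and compute and a tool call to move; the robot and the scene stay as the last step left them, time stands still between calls to the robot, and variables do not carry over. Pictures are saved under pics/ and viewed, at most 10 in all, crops included, and the job is handed in when it is done.

Besides the shell and the picture viewer there is one more tool, called after "Call:" in YAML: its name, and indented under it one key for each argument. servo_tool: Moves the arm, as the interface text tells. Its arguments: {"type":"object","properties":{"rows":{"type":"string"},"newtons":{"type":"number"}},"required":["rows"]}

```bash
mkdir -p pics; cat > h.py <<'E'
from bench import *
import numpy as np, cv2
from scipy.spatial.transform import Rotation as Ro
def ray(cm,u,v):
    p=np.array([(u-cm["cx"])/cm["fx"],(v-cm["cy"])/cm["fy"]]); d=p.copy()
    for _ in range(20): d=p/(1+cm["k1"]*(d@d))
    R=np.array(cm["R"]); t=np.array(cm["t"])
    return -R.T@t, R.T@np.array([d[0],d[1],1])
def onz(cm,u,v,z):
    o,d=ray(cm,u,v); return o+d*(z-o[2])/d[2]
def proj(cm,X):
    c=np.array(cm["R"])@np.array(X)+np.array(cm["t"]); p=c[:2]/c[2]; p=p*(1+cm["k1"]*(p@p))
    return np.array([p[0]*cm["fx"]+cm["cx"],p[1]*cm["fy"]+cm["cy"]])
def tri(c1,p1,c2,p2):
    o1,d1=ray(c1,*p1);o2,d2=ray(c2,*p2)
    s=np.linalg.lstsq(np.c_[d1,-d2],o2-o1,rcond=None)[0]
    a=o1+d1*s[0];b=o2+d2*s[1]; return (a+b)/2,np.linalg.norm(a-b)
def snap(n,f):
    im=np.array(grab_frame(n)); cv2.imwrite(f,im[:,:,::-1]); return im
E
python3 - <<'E'
from h import *
for n in("top","scene"):
    snap(n,f"pics/{n}0.png"); c=camera_model(n); print(n,-np.array(c["R"]).T@c["t"],c["fx"])
np.set_printoptions(precision=4,suppress=True)
s=observe();print(s);print(Ro.from_quat(s["tcp_rot"]).as_matrix())
E
```

```text
top [0.278219   0.09631873 1.56887279] 579.7648792118847
scene [-0.24108618 -0.81770034  0.64029425] 572.7799829733782
{'t': 0.1, 'q': array([ 0.9929,  0.159 ,  1.5981, -0.    ,  1.3862, -0.2101]), 'joint_velocities': array([ 0.0014, -0.0012, -0.0024,  0.0004, -0.0004, -0.0013]), 'joint_torque': array([  0.0005, -38.6505, -32.296 ,   0.0702,   0.034 ,  -0.    ]), 'eef_pos': array([0.2065, 0.5361, 0.2357]), 'tcp_rot': array([ 0.1828,  0.9831, -0.0008, -0.0003]), 'wrist_force': array([-0.1236,  0.1125,  0.7054]), 'moment': array([-0.0562,  0.0483,  0.0157]), 'finger_force': 0.0, 'finger_gap': 0.09206373820803897}
[[-0.9331  0.3595 -0.0009]
 [ 0.3595  0.9331 -0.0014]
 [ 0.0003 -0.0016 -1.    ]]
```

View pics/top0.png

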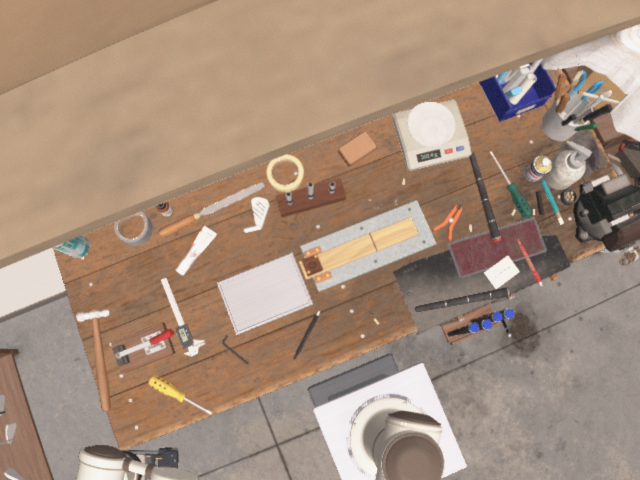

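View pics/scene0.png

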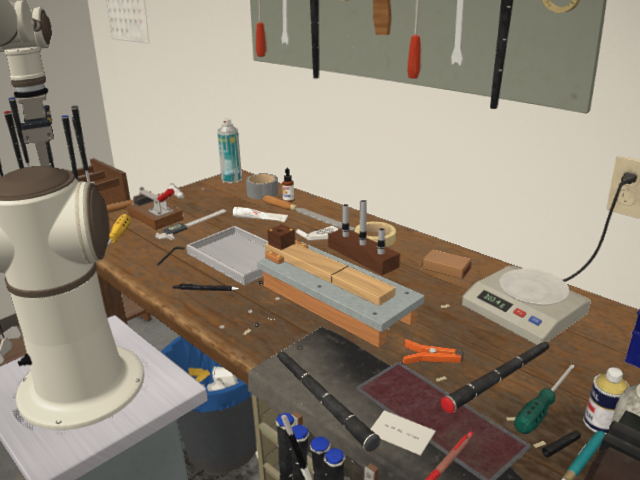

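The top view shows the rack at about (312,196) and the plank running from (302,265) to (417,230), with the socket near (315,262). In the scene view the tallest stub is the middle one, at (363,202). Next I'll get coarse positions.

```bash
python3 - <<'E'
from h import *
np.set_printoptions(precision=4,suppress=True)
T=camera_model("top");S=camera_model("scene")
for n,p,z in [("stubL",(289,194),.116),("stubM",(310.5,187),.143),("stubR",(332,184),.093),("mark",(373,242),.08),("tailA",(413,220),.08),("tailB",(418,236),.08),("sock",(313,262),.114),("riser t",(417,202),.06),("riser t2",(436,240),.06),("rise out",(315,291),.06),("rackA",(277,196),.036),("rackB",(342,180),.036),("rackC",(346,200),.036),("rackD",(281,216),.036)]:
    print(n,onz(T,*p,z))
print(tri(T,(310.5,186),S,(363,202)))
im=cv2.imread("pics/top0.png")[150:310,240:450]
a=cv2.resize(im,None,fx=3.8,fy=3.7,interpolation=cv2.INTER_CUBIC)
cv2.imwrite("pics/c.png",a)
W=camera_model("wrist");s=observe();R=Ro.from_quat(s["tcp_rot"]).as_matrix()
cw=-np.array(W["R"]).T@W["t"]
print("cam in tool",R.T@(cw-s["eef_pos"]),"\n",R.T@np.array(W["R"]).T,W["fx"])
E
```

```text
stubL [0.6815 0.0072 0.116 ]
stubM [ 0.6704 -0.0489  0.143 ]
stubR [ 0.6703 -0.1098  0.093 ]
mark [ 0.4873 -0.1506  0.08  ]
tailA [ 0.5016 -0.2725  0.08  ]
tailB [ 0.4571 -0.267   0.08  ]
sock [0.4928 0.0167 0.114 ]
riser t [ 0.546 -0.308  0.06 ]
riser t2 [ 0.4312 -0.3123  0.06  ]
rise out [0.4278 0.0378 0.06  ]
rackA [0.7108 0.0348 0.036 ]
rackB [ 0.6857 -0.1478  0.036 ]
rackC [ 0.6289 -0.1358  0.036 ]
rackD [0.6543 0.0453 0.036 ]
(array([ 0.6745, -0.051 ,  0.1412]), np.float64(0.002773946157346753))
cam in tool [ 0.0673  0.0004 -0.1484] 
 [[-0.0013 -0.9707 -0.2402]
 [ 1.     -0.0013  0.    ]
 [-0.0004 -0.2402  0.9707]] 380.8904050788598
```

View pics/c.png

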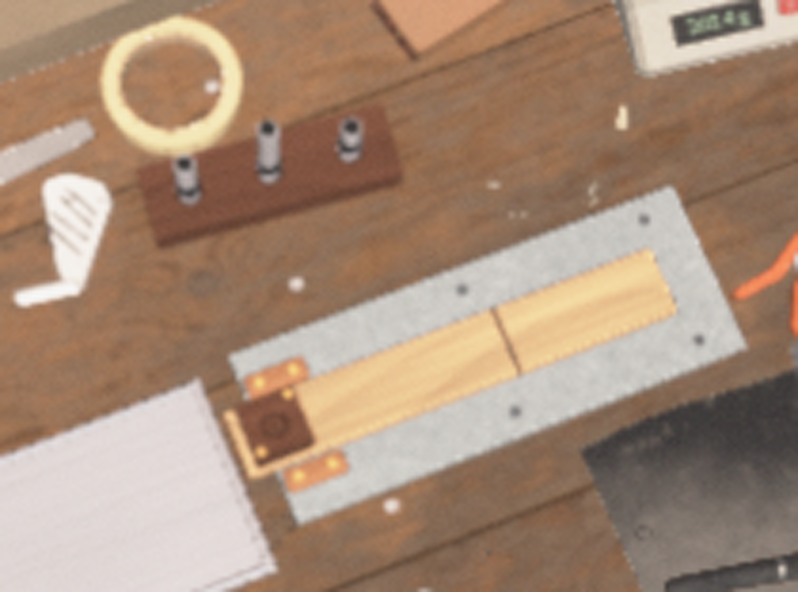

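The crop confirms it: the middle stub, with its top at crop (268,128), is the long one, and the line on the plank is at crop (507,340). The numbers agree with the given sizes: rack hole pitch about 60 mm, stub top z 0.141 against an expected 0.143. I'm moving above the rack.

The manual's scale: shifts go in shares of 0.75 m and turns go in shares of 120 degrees. Converting my numbers, -0.645 m / 0.75 = -0.86, -0.064 m / 0.75 = -0.0853, 1.326 rad / 2.0944 = 0.6331.

Call:
servo_tool:
  rows: "-0.86 -0.5067 -0.0853 0 0 0.6331 1;-0.86 -0.5067 -0.0853 0 0 0.6331 1;-0.86 -0.5067 -0.0853 0 0 0.6331 1;-0.86 -0.5067 -0.0853 0 0 0.6331 1;-0.86 -0.5067 -0.0853 0 0 0.6331 1;-0.86 -0.5067 -0.0853 0 0 0.6331 1;-0.86 -0.5067 -0.0853 0 0 0.6331 1;-0.86 -0.5067 -0.0853 0 0 0.6331 1;-0.86 -0.5067 -0.0853 0 0 0.6331 1;-0.86 -0.5067 -0.0853 0 0 0.6331 1;-0.86 -0.5067 -0.0853 0 0 0.6331 1;-0.86 -0.5067 -0.0853 0 0 0.6331 1;-0.86 -0.5067 -0.0853 0 0 0.6331 1;-0.86 -0.5067 -0.0853 0 0 0.6331 1;-0.86 -0.5067 -0.0853 0 0 0.6331 1;-0.86 -0.5067 -0.0853 0 0 0.6331 1"

```text
t: 2.1
eef_pos: [0.6715, -0.0487, 0.3011]
tcp_rot: [0.749, 0.663, 0.0, 0.0]
wrist_force: [-0.3, -0.7, -0.5]
finger_gap: 0.092
finger_force: 0.0
```

```bash
python3 - <<'E'
from h import *
np.set_printoptions(precision=4,suppress=True)
s=observe();W=camera_model("wrist");im=snap("wrist","pics/w1.png")
print(s["t"],s["eef_pos"],s["q"],Ro.from_quat(s["tcp_rot"]).as_matrix())
import pickle;pickle.dump(W,open("w1.pkl","wb"))
for X in [(.672,-.051,.143),(.49,.017,.114)]: print(proj(W,X))
E
```

```text
2.1 [ 0.6715 -0.0487  0.3011] [-0.2514  0.3826  1.2015  0.0001  1.5571 -0.13  ] [[ 0.1211  0.9926  0.0005]
 [ 0.9926 -0.1211 -0.    ]
 [ 0.      0.0005 -1.    ]]
[313.8098 229.2266]
[100.6114 172.3224]
```

View pics/w1.png

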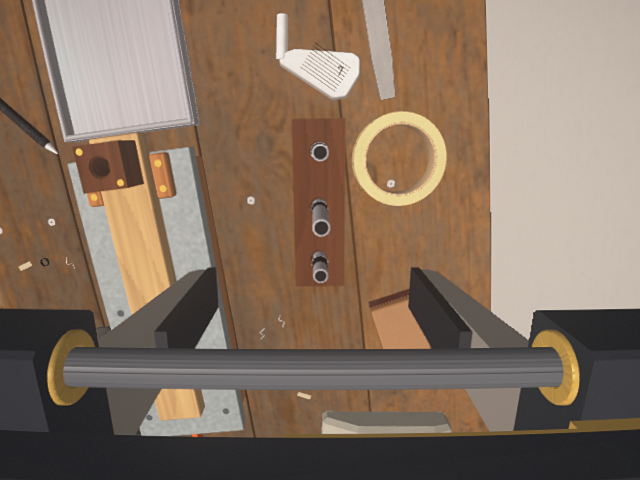

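The wrist view shows the three stubs, with the long one's top at about (321,228). The rack is square to the tool and the socket mouth is at about (100,167). Now I'll refine these by masks.

```bash
python3 - <<'E'
from h import *
import pickle
np.set_printoptions(precision=4,suppress=True)
W=pickle.load(open("w1.pkl","rb"));im=cv2.imread("pics/w1.png")
a=cv2.resize(im[190:250,295:350],(440,480),interpolation=cv2.INTER_CUBIC)
b=cv2.resize(im[125:210,60:180],(600,425),interpolation=cv2.INTER_CUBIC)[:, :350]
b=cv2.copyMakeBorder(b,0,55,0,0,cv2.BORDER_CONSTANT)
cv2.imwrite("pics/w1c.png",np.hstack([a,b]))
# rack mask
for n,uv,z in [("stub",(322,228),.143),("sock",(100.5,167),.114),("rack",(293,119),.036),("rack",(344,119),.036),("rack",(345,286),.036),("rack",(296,286),.036)]:
    print(n,onz(W,*uv,z))
E
```

```text
stub [ 0.6788 -0.0508  0.143 ]
sock [0.4911 0.0216 0.114 ]
rack [0.6621 0.0446 0.036 ]
rack [0.7149 0.0381 0.036 ]
rack [ 0.6969 -0.1466  0.036 ]
rack [ 0.6406 -0.1396  0.036 ]
```

View pics/w1c.png

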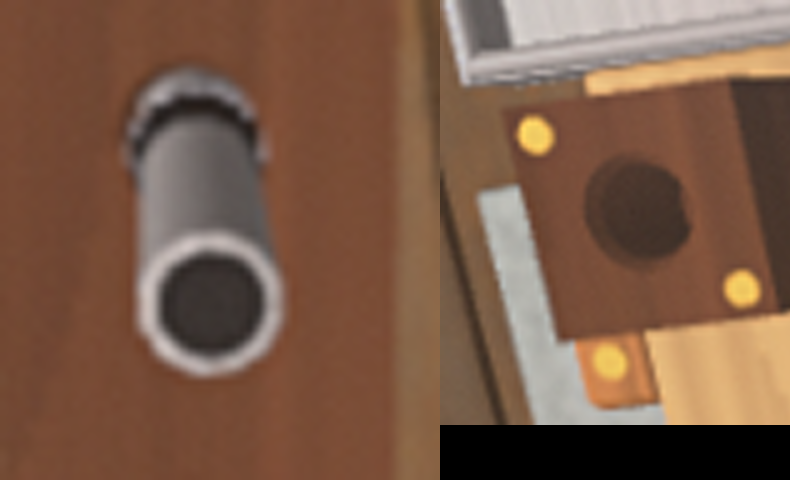

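The stub's top comes out at (0.678,-0.0505), which matches the rack centre from its corners (0.6786,-0.051). I'm descending to grasp it.

To row units: 0.173 m / 0.75 = 0.2307, -0.001 m / 0.75 = -0.0013.

Call:
servo_tool:
  rows: "-0.0013 0.0087 0.08 0 0 0 1;-0.0013 0.0087 0.1467 0 0 0 1;-0.0013 0.0087 0.2 0 0 0 1;-0.0013 0.0087 0.2307 0 0 0 1;-0.0013 0.0087 0.2307 0 0 0 1;-0.0013 0.0087 0.2307 0 0 0 1;-0.0013 0.0087 0.2307 0 0 0 -0.7;-0.0013 0.0087 0.2307 0 0 0 -0.7;-0.0013 0.0087 0.2307 0 0 0 -0.7;-0.0013 0.0087 0.2307 0 0 0 -0.7;-0.0013 0.0087 0.2307 0 0 0 -1;-0.0013 0.0087 0.2307 0 0 0 -1;-0.0013 0.0087 0.2307 0 0 0 -1;-0.0013 0.0087 0.2307 0 0 0 -1"
  newtons: 25

```text
t: 3.9
eef_pos: [0.6783, -0.0518, 0.1276]
tcp_rot: [0.749, 0.662, -0.0, -0.0]
wrist_force: [0.5, -0.5, -0.1]
finger_gap: 0.0147
finger_force: 25.1
```

To row units: -0.186 m / 0.75 = -0.248, -0.14 m / 0.75 = -0.1867.

Call:
servo_tool:
  rows: "0 0 -0.0267 0 0 0 -1;0 0 -0.0667 0 0 0 -1;0 0 -0.12 0 0 0 -1;0 0 -0.1867 0 0 0 -1;0 0 -0.1867 0 0 0 -1;-0.0027 -0.0533 -0.1867 0 0 0 -1;-0.004 -0.12 -0.1867 0 0 0 -1;-0.0067 -0.1867 -0.1867 0 0 0 -1;-0.0073 -0.2333 -0.1867 0 0 0 -1;-0.0073 -0.248 -0.1867 0 0 0 -1;-0.0073 -0.248 -0.1867 0 0 0 -1;-0.0073 -0.248 -0.1867 0 0 0 -1;-0.0073 -0.248 -0.1867 0 0 0 -1"

```text
t: 5.52
eef_pos: [0.4937, -0.0346, 0.2675]
tcp_rot: [0.749, 0.662, -0.0, -0.0]
wrist_force: [-0.5, 0.3, -1.8]
finger_gap: 0.0144
finger_force: 25.0
```

```bash
python3 - <<'E'
from h import *
import pickle
np.set_printoptions(precision=4,suppress=True)
s=observe();W=camera_model("wrist");im=snap("wrist","pics/w2.png")
pickle.dump(W,open("w2.pkl","wb"))
snap("top","pics/t2.png");snap("scene","pics/s2.png")
print(s["t"],s["eef_pos"],s["finger_gap"],Ro.from_quat(s["tcp_rot"]).as_matrix())
for X in [(.491,.0216,.114),s["eef_pos"]+np.array([0,0,-.12])]: print(proj(W,X))
E
```

```text
5.525 [ 0.4937 -0.0346  0.2675] 0.014442636617932516 [[ 0.1226  0.9925 -0.0002]
 [ 0.9925 -0.1226  0.0001]
 [ 0.0001 -0.0002 -1.    ]]
[300.5962 158.3871]
[313.002  237.8902]
```

View pics/w2.png

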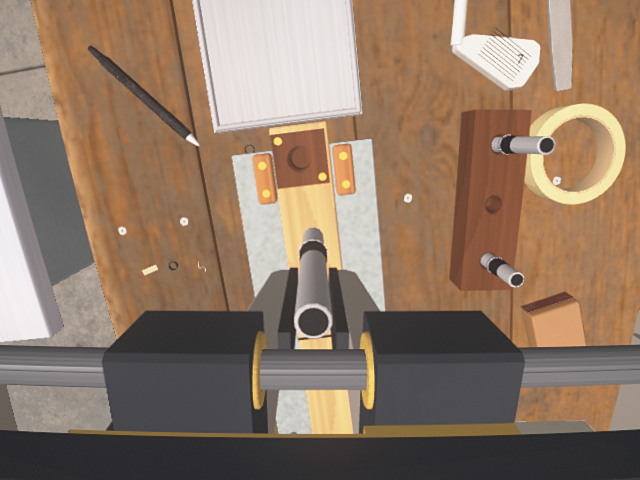

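The wrist view shows the stub held upright, with its foot edge at about (313,229), its top at (314,320) and the socket at (300,157). I'll measure these precisely.

```bash
python3 - <<'E'
from h import *
import pickle
np.set_printoptions(precision=4,suppress=True)
W=pickle.load(open("w2.pkl","rb"));im=cv2.imread("pics/w2.png")
a=cv2.resize(im[120:200,250:340],(540,480),interpolation=cv2.INTER_CUBIC)
b=cv2.resize(im[220:345,290:338],(230,600),interpolation=cv2.INTER_CUBIC)
a=cv2.copyMakeBorder(a,0,120,0,0,cv2.BORDER_CONSTANT)
cv2.imwrite("pics/w2c.png",np.hstack([a,b]))
R=np.array([[.1226,.9925,0],[.9925,-.1226,0],[0,0,-1]]);e=np.array([.4937,-.0346,.2675])
P=lambda x,y,z:proj(W,e+R@np.array([x,y,z]))
print("top c",P(0,0,-.015),"foot far",P(.0075,0,.12),"foot c",P(0,0,.12),"foot sides",P(0,.0075,.12),P(0,-.0075,.12))
E
```

```text
top c [312.7104 324.1351] foot far [312.9355 227.8729] foot c [312.9491 237.9467] foot sides [323.2717 237.9352] [302.6271 237.958 ]
```

View pics/w2c.png

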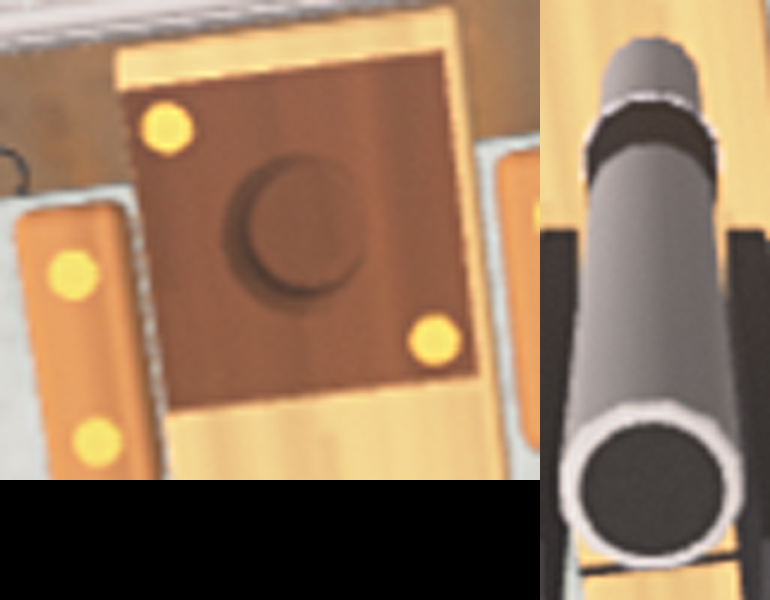

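The foot and socket agree with the predictions to within 0.5 mm, so I'm moving over the socket and then inserting.

To row units: 0.0553 m / 0.75 = 0.0737, -0.0101 m / 0.75 = -0.0135.

Call:
servo_tool:
  rows: "0.04 -0.0067 0 0 0 0 -1;0.0737 -0.0135 0 0 0 0 -1;0.0737 -0.0135 0 0 0 0 -1;0.0737 -0.0135 0.02 0 0 0 -1;0.0737 -0.0135 0.0373 0 0 0 -1;0.0737 -0.0135 0.044 0 0 0 -1;0.0737 -0.0135 0.048 0 0 0 -1;0.0737 -0.0135 0.052 0 0 0 -1;0.0737 -0.0135 0.056 0 0 0 -1;0.0737 -0.0135 0.056 0 0 0 -1"

```text
t: 6.92
eef_pos: [0.4899, 0.0215, 0.2253]
tcp_rot: [0.749, 0.662, -0.0, 0.0]
wrist_force: [0.8, -1.1, -1.7]
finger_gap: 0.0143
finger_force: 25.0
```

To row units: 0.021 m / 0.75 = 0.028, 0.02 m / 0.75 = 0.0267.

Call:
servo_tool:
  rows: "0 0 0.0053 0 0 0 -1;0 0 0.0107 0 0 0 -1;0 0 0.016 0 0 0 -1;0 0 0.0213 0 0 0 -1;0 0 0.0267 0 0 0 -1;0 0 0.028 0 0 0 -1;0 0 0.028 0 0 0 -1"

```text
t: 7.8
eef_pos: [0.4897, 0.0217, 0.2044]
tcp_rot: [0.749, 0.662, -0.0, -0.0]
wrist_force: [1.5, -1.6, -1.2]
finger_gap: 0.0145
finger_force: 25.0
```

To row units: -0.16 m / 0.75 = -0.2133, -0.12 m / 0.75 = -0.16.

Call:
servo_tool:
  rows: "0 0 0.002 0 0 0 -1;0 0 0.002 0 0 0 -1;0 0 0.002 0 0 0 0.2;0 0 0.002 0 0 0 0.2;0 0 0.002 0 0 0 0.2;0 0 0.002 0 0 0 0.2;0 0 -0.0667 0 0 0 0.6;0 0 -0.1333 0 0 0 1;-0.08 0 -0.1333 0 0 0 1;-0.16 0 -0.1333 0 0 0 1;-0.2133 0 -0.1333 0 0 0 1;-0.2133 0 -0.1333 0 0 0 1;-0.2133 0 -0.1333 0 0 0 1"

```text
t: 9.43
eef_pos: [0.4702, -0.1365, 0.3045]
tcp_rot: [0.749, 0.662, 0.0, -0.0]
wrist_force: [-0.5, 0.4, -0.8]
finger_gap: 0.092
finger_force: 0.0
```

```bash
python3 - <<'E'
from h import *
import pickle
np.set_printoptions(precision=4,suppress=True)
s=observe();W=camera_model("wrist");im=snap("wrist","pics/w3.png")
pickle.dump(W,open("w3.pkl","wb"))
print(s["t"],s["eef_pos"],s["finger_gap"])
for X in [(.4905,.0218,.219),(.4905,.0218,.114)]: print(proj(W,X))
E
```

```text
9.425 [ 0.4702 -0.1365  0.3045] 0.09199944389227009
[313.9182 -26.9353]
[313.6802  27.8998]
```

View pics/w3.png

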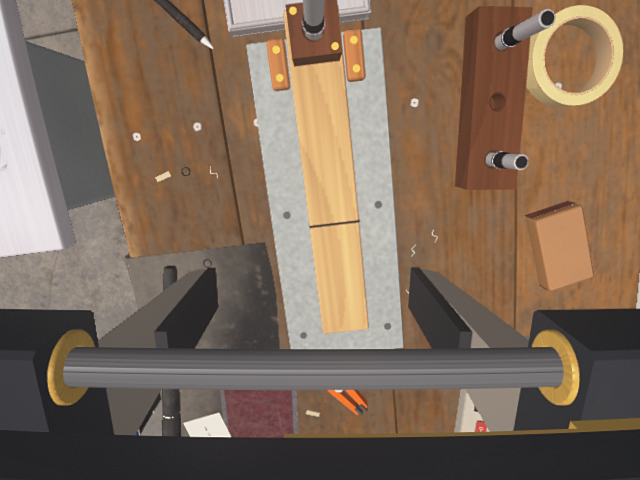

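The stub stands in the socket with its collar just above the block at (313,28). The plank line is at (335,224), the tail at (345,330) and the riser's outer corners near (247,44) and (381,29). I'll measure these by mask.

```bash
python3 - <<'E'
from h import *
import pickle
np.set_printoptions(precision=4,suppress=True)
W=pickle.load(open("w3.pkl","rb"));im=cv2.imread("pics/w3.png");h=cv2.cvtColor(im,cv2.COLOR_BGR2HSV)
pl=cv2.inRange(h,(14,70,150),(28,190,255))
L=[];Rr=[];M=[]
g=cv2.cvtColor(im,cv2.COLOR_BGR2GRAY).astype(int)
for v in list(range(90,210,4))+list(range(240,320,4)):
    u=np.where(pl[v,285:385])[0]+285
    if len(u)>30: L.append(onz(W,u[0],v+.5,.08));Rr.append(onz(W,u[-1]+1,v+.5,.08))
L=np.array(L);Rr=np.array(Rr)
def fit(A,ax):  # line x(y) or y(x)
    o=1-ax; k=np.polyfit(A[:,ax],A[:,o],1); r=A[:,o]-np.polyval(k,A[:,ax]); i=abs(r)<.0015
    k=np.polyfit(A[i,ax],A[i,o],1); return k,i.sum(),r[i].std()
kl,kr=fit(L,1),fit(Rr,1);print("plank L,R x(y)",kl,kr,"width",np.polyval(kr[0],-.15)-np.polyval(kl[0],-.15))
for u in range(318,352,2):
    c=g[212:238,u]; w=np.clip(np.median(c)-25-c,0,None); M.append(onz(W,u+.5,212.5+(w*np.arange(26)).sum()/w.sum(),.08))
M=np.array(M);print("mark y(x)",fit(M,0),M.mean(0))
T=[]
for u in range(330,362,2):
    v=np.where(pl[300:345,u])[0]+300;T.append(onz(W,u+.5,v[-1]+1,.08))
T=np.array(T);print("tail",T.mean(0))
gr=((h[:,:,1]<40)&(h[:,:,2]>120)).astype(np.uint8)
for nm,us in(("rl",range(252,266,2)),("rr",range(366,378,2))):
    E=[]
    for u in us:
        v=next((v for v in range(20,80) if gr[v:v+8,u].all()),None)
        if v: E.append(onz(W,u+.5,v,.06))
    print(nm,np.array(E))
A=[];B=[]
for v in range(100,270,5):
    u=np.where(gr[v,235:410])[0]+235; A.append(onz(W,u[0],v+.5,.06));B.append(onz(W,u[-1]+1,v+.5,.06))
A=np.array(A);B=np.array(B);print("riser sides",fit(A,1),fit(B,1))
# cams check of stub top
a=[]
for n in("top","scene"):
    im=snap(n,f"pics/{n}3.png")[:,:,::-1];p=proj(camera_model(n),(.4905,.0218,.219));print(n,p)
    u,v=p.astype(int);a.append(cv2.resize(im[max(v-25,0):v+55,u-40:u+40],(400,400),interpolation=cv2.INTER_CUBIC))
cv2.imwrite("pics/chk.png",np.hstack(a))
E
```

```text
plank L,R x(y) (array([0.0063, 0.4659]), np.int64(50), np.float64(0.00025102761086106813)) (array([0.0041, 0.5152]), np.int64(50), np.float64(0.0002954378170041658)) width 0.04963456927848747
mark y(x) (array([-0.003 , -0.1496]), np.int64(17), np.float64(6.32477983954173e-05)) [ 0.49   -0.1511  0.08  ]
tail [ 0.4888 -0.2702  0.08  ]
rl [[0.4358 0.0507 0.06  ]
 [0.4376 0.0505 0.06  ]
 [0.4395 0.0502 0.06  ]
 [0.4414 0.05   0.06  ]
 [0.4433 0.0497 0.06  ]
 [0.4452 0.0495 0.06  ]
 [0.4471 0.0492 0.06  ]]
rr [[0.5421 0.0293 0.06  ]
 [0.544  0.0291 0.06  ]
 [0.5459 0.0289 0.06  ]
 [0.5479 0.0295 0.06  ]
 [0.5498 0.0293 0.06  ]
 [0.5517 0.0291 0.06  ]]
riser sides (array([0.0083, 0.4263]), np.int64(32), np.float64(0.000386505166981366)) (array([0.0074, 0.5559]), np.int64(34), np.float64(0.00029643439337855585))
top [311.1375 256.7682]
scene [278.3082 184.1192]
```

View pics/chk.png

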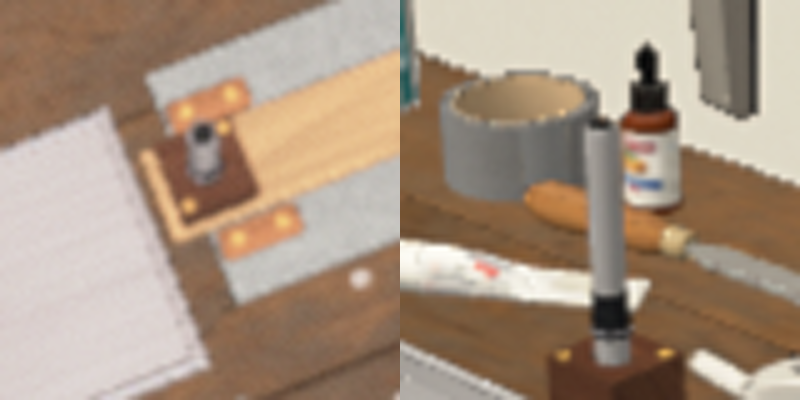

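The scene check puts the stub's top at (278,183.6) against a predicted (278.3,184.1), so it is fully home. The plank measures 49.6 mm wide, and the mark-to-tail distance of 119 mm also agrees. I'm moving down astride the tail.

To row units: 0.219 m / 0.75 = 0.292, 0.175 m / 0.75 = 0.2333, -0.116 rad / 2.0944 = -0.0554.

Call:
servo_tool:
  rows: "-0.0733 0.0213 0.0667 0 0 -0.0286 1;-0.1471 0.0435 0.1333 0 0 -0.0554 1;-0.1471 0.0435 0.2 0 0 -0.0554 1;-0.1471 0.0435 0.2333 0 0 -0.0554 1;-0.1471 0.0435 0.2333 0 0 -0.0554 1;-0.1471 0.0435 0.2667 0 0 -0.0554 1;-0.1471 0.0435 0.2853 0 0 -0.0554 1;-0.1471 0.0435 0.292 0 0 -0.0554 1;-0.1471 0.0435 0.292 0 0 -0.0554 1;-0.1471 0.0435 0.292 0 0 -0.0554 1"

```text
t: 10.82
eef_pos: [0.4896, -0.2509, 0.0866]
tcp_rot: [0.71, 0.705, 0.0, 0.001]
wrist_force: [-0.6, -0.5, 0.4]
finger_gap: 0.0919
finger_force: 0.0
```

```bash
python3 - <<'E'
from h import *
import pickle
np.set_printoptions(precision=4,suppress=True)
s=observe();print(s["t"],s["eef_pos"],s["wrist_force"],Ro.from_quat(s["tcp_rot"]).as_matrix()[:,1])
for n,cols in(("w2",[(236,248),(354,372)]),("w3",[(252,266),(366,378)])):
    W=pickle.load(open(n+".pkl","rb"));g=cv2.cvtColor(cv2.imread(f"pics/{n}.png"),cv2.COLOR_BGR2GRAY).astype(float)
    h=cv2.cvtColor(cv2.imread(f"pics/{n}.png"),cv2.COLOR_BGR2HSV)
    for a,b in cols:
        E=[]
        for u in range(a,b):
            c=round(proj(W,(onz(W,u,40,.06)[0],.03,.06))[1])
            seg=h[c-10:c+12,u,1].astype(float); k=int(np.argmin(np.diff(seg)))  # saturation drop wood->laminate
            E.append(onz(W,u+.5,c-10+k+1,.06))
        E=np.array(E);print(n,np.median(E,0),E[:,1].std())
E
```

```text
10.825 [ 0.4896 -0.2509  0.0866] [-0.6006 -0.4957  0.4187] [ 1.     -0.0069  0.0013]
w2 [0.4362 0.0303 0.06  ] 0.0016499800266859095
w2 [0.5475 0.0298 0.06  ] 0.0003077312130144175
w3 [0.439  0.0302 0.06  ] 0.0002535309220190385
w3 [0.5474 0.0293 0.06  ] 0.0002681987504414449
```

The riser edge is at y 0.0299 and the mark at -0.151, so the travel is about 0.181. Closing on the tail.

To row units: 0.0015 m / 0.75 = 0.002.

Call:
servo_tool:
  rows: "0 0 0.002 0 0 0 1;0 0 0.002 0 0 0 0.3;0 0 0.002 0 0 0 0.2;0 0 0.002 0 0 0 0.1;0 0 0.002 0 0 0 -1;0 0 0.002 0 0 0 -1;0 0 0.002 0 0 0 -1;0 0 0.002 0 0 0 -1"
  newtons: 40

```text
t: 11.82
eef_pos: [0.489, -0.2505, 0.0841]
tcp_rot: [0.71, 0.705, 0.0, 0.0]
wrist_force: [-0.5, -0.3, -0.1]
finger_gap: 0.0495
finger_force: 40.0
```

To row units: 0.07 m / 0.75 = 0.0933, 0.0005 m / 0.75 = 0.0007.

Call:
servo_tool:
  rows: "0.004 0 0.0007 0 0 0 -1;0.012 0 0.0007 0 0 0 -1;0.0227 0 0.0007 0 0 0 -1;0.0333 0 0.0007 0 0 0 -1;0.044 0 0.0007 0 0 0 -1;0.0547 0 0.0007 0 0 0 -1;0.0653 0 0.0007 0 0 0 -1;0.076 0 0.0007 0 0 0 -1;0.084 0 0.0007 0 0 0 -1;0.0893 0 0.0007 0 0 0 -1;0.0933 0 0.0007 0 0 0 -1;0.0933 0 0.0007 0 0 0 -1"

```text
t: 13.32
eef_pos: [0.4898, -0.1802, 0.0841]
tcp_rot: [0.709, 0.705, 0.0, 0.0]
wrist_force: [0.0, -2.5, 4.3]
finger_gap: 0.0496
finger_force: 40.0
```

To row units: 0.105 m / 0.75 = 0.14, 0.102 m / 0.75 = 0.136.

Call:
servo_tool:
  rows: "0.004 0 0.0004 0 0 0 -1;0.012 0 0.0004 0 0 0 -1;0.0227 0 0.0004 0 0 0 -1;0.0333 0 0.0004 0 0 0 -1;0.044 0 0.0004 0 0 0 -1;0.0547 0 0.0004 0 0 0 -1;0.0653 0 0.0004 0 0 0 -1;0.076 0 0.0004 0 0 0 -1;0.0867 0 0.0004 0 0 0 -1;0.0973 0 0.0004 0 0 0 -1;0.108 0 0.0004 0 0 0 -1;0.1187 0 0.0004 0 0 0 -1;0.1293 0 0.0004 0 0 0 -1;0.136 0 0.0004 0 0 0 -1;0.14 0 0.0004 0 0 0 -1;0.14 0 0.0004 0 0 0 -1;0.14 0 0.0004 0 0 0 -1"

```text
t: 15.45
eef_pos: [0.4908, -0.0759, 0.0841]
tcp_rot: [0.709, 0.705, 0.0, 0.001]
wrist_force: [-0.4, -4.8, 5.5]
finger_gap: 0.0496
finger_force: 40.0
```

```bash
python3 - <<'E'
from h import *
import pickle
np.set_printoptions(precision=4,suppress=True)
s=observe();W=camera_model("wrist");im=snap("wrist","pics/w4.png");t=snap("scene","pics/s4.png")
pickle.dump(W,open("w4.pkl","wb"))
print(s["t"],s["eef_pos"],s["wrist_force"])
for X in [(.491,.025,.08),(.491,.03,.06),(.54,.03,.06)]: print(proj(W,X))
S=camera_model("scene");u,v=proj(S,(.492,.13,.1)).astype(int)
a=cv2.resize(t[v-70:v+80,u-100:u+100,::-1],(533,400),interpolation=cv2.INTER_CUBIC)
b=cv2.resize(im[90:330,240:400,::-1],(267,400),interpolation=cv2.INTER_CUBIC)
cv2.imwrite("pics/chk4.png",np.hstack([a,b]))
E
```

```text
15.45 [ 0.4908 -0.0759  0.0841] [-0.4252 -4.8086  5.502 ]
[311.1726  51.1642]
[311.2442  49.4699]
[427.2499  49.4061]
```

View pics/chk4.png

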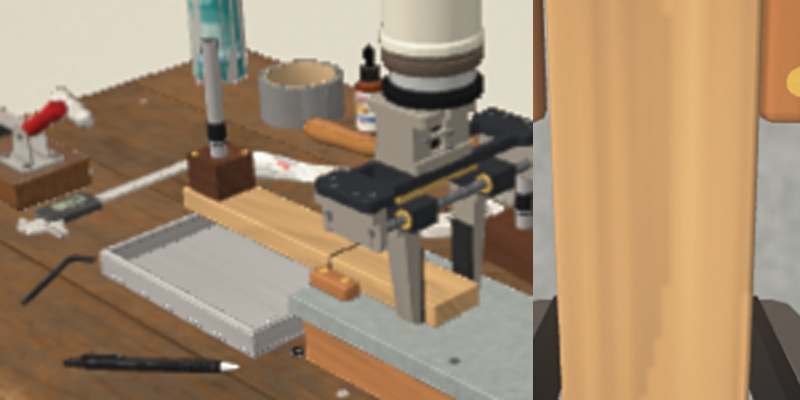

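The plank is flat and the stub upright. I'll measure the line against the edge in this view, near row 50.

```bash
cat > m.py <<'E'
from h import *
np.set_printoptions(precision=4,suppress=True)
import sys,pickle
def meas(n):
    W=pickle.load(open(n+".pkl","rb"));im=cv2.imread(f"pics/{n}.png");g=cv2.cvtColor(im,cv2.COLOR_BGR2GRAY).astype(float);h=cv2.cvtColor(im,cv2.COLOR_BGR2HSV)
    M=[]
    for u in range(270,352,3):
        c=g[20:85,u]; k=c.argmin(); w=np.clip(np.median(c)-30-c,0,None); w[:max(k-5,0)]=0;w[k+6:]=0
        if w.sum()>0: M.append(onz(W,u+.5,20.5+(w*np.arange(65)).sum()/w.sum(),.08))
    M=np.array(M);print("mark",np.median(M,0),M[:,1].std(),len(M))
    for a,b in((.43,.442),(.54,.552)):
        E=[]
        for x in np.linspace(a,b,12):
            u,c=proj(W,(x,.03,.06)).astype(int)
            if not 0<=u<640: continue
            seg=h[c-14:c+15,u,1].astype(float); k=int(np.argmin(np.diff(seg)));E.append(onz(W,u+.5,c-14+k+1,.06))
        if E: E=np.array(E);print("edge",np.median(E,0),E[:,1].std())
meas(sys.argv[1])
E
python3 m.py w4
```

```text
mark [0.4909 0.024  0.08  ] 5.839939390540467e-05 28
edge [0.4361 0.0303 0.06  ] 9.399698165699614e-05
edge [0.5461 0.0294 0.06  ] 9.98835922824786e-05
```

The line is at y 0.0240 and the edge at 0.0298, so 6 mm remains.

To row units: 0.006 m / 0.75 = 0.008, 0.004 m / 0.75 = 0.0053.

Call:
servo_tool:
  rows: "0.0027 0 0 0 0 0 -1;0.0053 0 0 0 0 0 -1;0.008 0 0 0 0 0 -1;0.008 0 0 0 0 0 -1;0.008 0 0 0 0 0 -1;0.008 0 0 0 0 0 -1"

```text
t: 16.3
eef_pos: [0.4909, -0.0702, 0.0842]
tcp_rot: [0.709, 0.705, -0.0, 0.001]
wrist_force: [-0.3, -6.6, 6.5]
finger_gap: 0.0495
finger_force: 40.0
```

```bash
python3 - <<'E'
from h import *
import pickle
s=observe();pickle.dump(camera_model("wrist"),open("w5.pkl","wb"));snap("wrist","pics/w5.png")
print(s["t"],s["eef_pos"],s["wrist_force"],s["finger_force"],s["finger_gap"])
E
python3 m.py w5
```

```text
16.3 [ 0.49088134 -0.07019779  0.08418751] [-0.31588994 -6.56717048  6.4870721 ] 40.002238154411316 0.04954298201377958
mark [0.491  0.0297 0.08  ] 5.956886701254612e-05 28
edge [0.436  0.0303 0.06  ] 0.0001133201911126371
edge [0.5461 0.0295 0.06  ] 2.8132467434431698e-05
```

The line is within 0.3 mm of the edge and the plank is held, flat and still, so I'm handing the job in.

```bash
python3 -c "
from bench import *
print(job_done())"
```

```text
the job is handed in; nothing more can be done
None
```

The longest stub stands fully home in the socket, and the plank is slid out with its line within about 0.3 mm of the riser's edge by the wrist camera; the gripper still holds the tail flat at 40 N, and the job was handed in at about 16 s, with no verdict returned.

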